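# Pin two sample cassettes to a sloping deck with a locking rod

### The job

Take the red-handled locking rod out of its stand and push it down through the holes of both sample cassettes and into the hole in the sloping deck, until its handle rests on the upper cassette; then let go. The cassettes have slid sideways and their holes are not in line, so feel for the lower hole and bring the cassettes into line with the rod as you go, without ramming it. Leave the grey rod and the other things on the bench undisturbed.

Things in the scene. Friction and masses are not known exactly. Their poses are not given: they have to be found in the camera images.
- lock_rod_grip (a point): Locking rod with the RED handle (about 160 g): centre of the handle, a square bar 24 x 24 mm, 46 mm long along z (z runs along the rod from tip to handle); its flats face x and y. The handle's lower face (shoulder) is 23 mm below this point, the rod's tip 133 mm below it. At the start it hangs upright in the stand, its shoulder on the stand's top.
- lock_rod_tip (a point): Centre of the flat end of the red rod's round steel shaft (12 mm diameter, 110 mm long from shoulder to tip, tip edge bevelled 1.3 mm); z points to the handle. With the rod fully home it is 58 mm beyond the deck's face.
- rack: Grey stand with two holes, 45 mm either side of its middle along y; top face 130 mm above the bench, 70 x 170 mm; foot 100 x 190 mm. Origin under its centre. One hole holds the red rod, the other the grey rod, in either order. A rod must be lifted 115 mm to come clear.
- upper_hole (a point): Mouth of the 14 mm through hole in the top face of the upper (white) cassette, a slab 90 (x) x 170 (y) x 24 mm. z: hole axis, outward, leaning 25 degrees from vertical to the deck's front; x up the slope; y level across it. It slides along y only, stiffly (about 2 N; a black square rings its hole), up to 14 mm either way from the deck hole's line and stays put.
- deck_hole (a point): Mouth of the 14 mm through hole in the fixed sloping deck plate (24 mm thick, free below), 90 mm above the bench, hidden under the cassettes; axes as upper_hole. Along z above it: lower cassette 2 to 26 mm, upper cassette 28 to 52 mm. Two grey guide rails along y stay lower than the upper cassette's top.
- deck: Sloping deck stand, white base 170 x 220 mm, about 150 mm high with cassettes; origin on the bench straight below deck_hole; low front side faces -x. The lower (blue) cassette, same size and hole as the upper, slides along y only (about 4 N). Its hole lies within 11 mm either side of the deck hole's line, unreported and hidden: find it by touch with the rod, the upper cassette moving along.
- grey_rod: Rod of the same form with a GREY handle; origin at the tip of its shaft. Leave it in the stand.
- wash_bottle: White wash bottle with a red cap, 64 mm across, 160 mm high; origin under its foot. Bystander.
- amber_jar: Amber glass jar, 68 mm across, 85 mm high; origin under its foot. Bystander.
- beaker: Glass beaker, 72 mm across, 90 mm high; origin under its foot. Bystander.
- tip_box: Blue box of pipette tips, 85 x 120 x 60 mm; origin under its centre. Bystander.
- spatula: Lab spatula lying flat, 180 mm long. Bystander.
- driver: Screwdriver with an orange handle lying flat, 160 mm long. Bystander.

How it is judged:
On the way, in this order (a step that is already met when the one before it is completed fails the run):
1. the red rod is lifted clear of its stand (height (world z) of lock_rod_tip above 0.135 m), for 0.1 s.
2. the rod's tip has passed through the upper cassette's hole (x of lock_rod_tip in the frame of upper_hole between -0.004 and 0.004 m and y of lock_rod_tip in the frame of upper_hole between -0.004 and 0.004 m and z of lock_rod_tip in the frame of upper_hole below -0.018 m), for 0.1 s.
3. the rod's tip has passed into the lower cassette's hole (z of lock_rod_tip in the frame of deck_hole below 0.015 m), for 0.1 s.
At the end, for the whole second after the job is handed in: The red rod is pushed through both cassettes into the deck: tip at least 54 mm past the deck face along the hole axis (58 mm fully home), within 4 mm of that axis and parallel to it within 0.07 rad; released and at rest (x of lock_rod_tip in the frame of deck_hole between -0.004 and 0.004 m and y of lock_rod_tip in the frame of deck_hole between -0.004 and 0.004 m and z of lock_rod_tip in the frame of deck_hole below -0.054 m and angle between the z axis of lock_rod_tip and the z axis of deck_hole, either way round below 0.07 rad and linear speed of lock_rod below 0.02 m/s and distance between lock_rod_tip and deck_hole below 0.07 m); the robot touches nothing.
It fails at once if the rod is rammed against a cassette or the deck (over 80 N) (contact force between lock_rod and deck above 80 N).
It fails at once if the grey rod is moved by more than 25 mm (distance of grey_rod from where it was at the start of the episode above 0.025 m).
It fails at once if another thing on the bench is moved by more than 25 mm (distance of any of wash_bottle, amber_jar, beaker, tip_box, spatula, driver from where it was at the start of the episode above 0.025 m).
It also fails if it takes over 61 s, if anything falls off the work surface, if the arm or the gripper's body presses on something with over 40 N, if the wrist force passes 120 N, or if a joint passes its speed limit or range.

### The arm

A 6-joint arm with a two-finger parallel gripper is mounted at the origin on the work surface. World frame = base frame: x ahead of the robot, y to its left, z up, the work surface at z = 0. Lengths are in m, angles in rad, forces in N, time in s.
With the tool pointing down it reaches from about 0.375 to 0.9 m from the base axis. Payload 3.1 kg.
Tool frame: the origin (TCP) lies midway between the tips of the shut fingers; the grasp point (between the pads) lies 19 mm behind it; x points along the fingers, y is the direction in which the jaws open and shut, and the axes are right-handed (so a half turn about x gives the same grasp; the last joint's range is limited). The gripper opens to 87 mm and grips with 3 to 60 N. Pads are 19 mm wide; open, the fingers measure 117 mm over their backs; the gripper's body (75 mm by 190 mm) begins 51 mm behind the grasp point.
Start: joints at [0.923, 0.527, 1.433, -0, 1.181, -0.178], TCP at [0.282, 0.558, 0.223] pointing down, gripper open.
Joint ranges: [-3.08, 3.08], [-0.75, 2.2], [0.22, 2.44], [-1.43, 4.57], [0, 2.65], [-2.85, 2.85]. Speed limits (rad/s): [2.79, 2.79, 3.14, 3.14, 3.14, 3.14].

### API

Orientations are given as a unit quaternion [x, y, z, w].
In Python, from rig import get_obs, imaging, robot gives the robot as it stands.
- The arm moves only by the shell command python3 -m inch 'ROWS' [FORCE]. ROWS is JSON, a list of rows, each a list of 3 entries, a list of its own where there are three numbers: the finger opening in mm, from 0 to 87, then the shift along the tool's x, y, z in mm, then the turn, a rotation vector about the tool's x, y, z in degrees. In form: [[grip, [dx, dy, dz], [wx, wy, wz]], ...]. A call has 1 to 12 rows; each row shifts and turns the pose as measured when the row begins, along the tool's axes as they then stand; what a row does not reach is not made up. A row lasts 1/8 s, in which the tool goes at most 62.5 mm and 10.7 degrees, less where a joint would pass 70% of its speed; a pose out of reach is approached as far as the arm can. A call with a gripper value outside its range is refused whole. The fingers move at their own pace and stop on an object; FORCE is the grip in N (left out, the last holds). Time passes only in rows, so rows that do not move let the fingers close. It gives the time, the measured TCP pose, the force and the opening at its end, in the units of the state.
- get_obs(): the state, without advancing time (a new reading comes with each control period).
- imaging.camera(name): name is "scene" or "side" or "wrist"; returns the picture (420x560x3 uint8, red, green, blue); there is no depth.
- imaging.camera_params(name): a dict with "camera_matrix" (3x3 intrinsics, pixels), "k1" (the pictures are not rectified: a ray, as slopes to the right and down, at radius r is drawn at 1 + k1 r^2 times it, then the intrinsics apply), "xyz" and "rotation" of the camera in the world. Camera axes: x right, y down, z forward; pixel columns grow to the right and rows downward; lengths in m; the calibration is good to about 2 mm. A picture is of the moment at which its call begins: read the wrist's pose just before it. camera_params takes no time and is no camera call; for the wrist camera it gives the pose at the moment of the call.
- robot.hand_in(): hands the job in, once; it reports no verdict.
Trained networks look in the newest picture that a camera, given by its name, has taken for a name from the list of things; names that differ only in an ending like _2 or _b are one class to them, and where a whole thing is asked for, a point or a joint stands for the part that bears it (a point fixed in the world has none). Each returns a list of dicts, best first, with "confidence" (0 to 1); they miss things now and then, are a little off and sometimes report something else, mostly with a low value. They report only what shows in the picture. A call takes as long as a camera call.
- imaging.cut_out(camera, target): "pixels" (420x560 bool, what is visible of it) and "box" ([centre column, centre row, width, height] in pixels, round what is visible of it).
- imaging.tip_of(camera, target): "pixel" ([column, row] in pixels: a listed point, or the origin of a listed thing).
The state is a dict: "time": time; "q": joint angles; "joint_velocities": joint speeds; "joint_torque": joint torques, N m; "position": TCP position; "tool_rot": TCP orientation; "ft_force": force on the tool from outside, world axes, zero at the start; "moment": the same for the moment, N m; "grip_width": finger opening in m.
Only numpy, scipy, OpenCV 4.12 (cv2) and the standard library are available. Lean on these libraries where they do the work, as an engineer would, in place of code of your own. Each camera call takes 0.05 s, during which the arm holds its last target. There are 200 camera calls.

## Working session

There is one attempt and no reset: what is moved stays moved. The work goes in short steps, Python scripts to look and compute and a shell command to move; the robot and the scene stay as the last step left them, time stands still between calls to the robot, and variables do not carry over. Pictures are saved under pics/ and viewed, about 8 in all and at most 12, crops included, and the job is handed in when it is done.

```bash
ls; mkdir -p pics
cat > h.py <<'E'
import numpy as np, cv2
from rig import get_obs, imaging, robot
from scipy.spatial.transform import Rotation as R
def ray(cam,px,P=None):
    P=P or imaging.camera_params(cam); K=np.array(P["camera_matrix"]); k=P["k1"]
    d=(np.array(px)-K[:2,2])/np.array([K[0,0],K[1,1]]); u=d.copy()
    for _ in range(20): u=d/(1+k*(u@u))
    r=np.array(P["rotation"]); r=r if r.shape==(3,3) else R.from_quat(r).as_matrix()
    v=r@np.array([*u,1]); return np.array(P["xyz"]),v/np.linalg.norm(v)
def atz(cam,px,z):
    o,v=ray(cam,px); return o+v*(z-o[2])/v[2]
def tri(rs):
    A=sum(np.eye(3)-np.outer(v,v) for o,v in rs); b=sum((np.eye(3)-np.outer(v,v))@o for o,v in rs)
    return np.linalg.solve(A,b)
def proj(cam,X):
    P=imaging.camera_params(cam); K=np.array(P["camera_matrix"]); r=np.array(P["rotation"]); r=r if r.shape==(3,3) else R.from_quat(r).as_matrix()
    c=r.T@(np.array(X)-np.array(P["xyz"])); u=c[:2]/c[2]; u=u*(1+P["k1"]*(u@u)); return K[:2,:2]@u+K[:2,2]
def snap(cam,f):
    im=imaging.camera(cam); cv2.imwrite("pics/"+f,im[:,:,::-1]); return im
def tool(): 
    s=get_obs(); return np.array(s["position"]),R.from_quat(s["tool_rot"])
E
python3 - <<'E'
from h import *
np.set_printoptions(precision=4,suppress=True)
ims=[snap(c,"a_%s.png"%c) for c in ("scene","side")]
cv2.imwrite("pics/ab.png",cv2.resize(np.vstack(ims)[:,:,::-1],None,fx=.7,fy=.7))
for t in ["lock_rod_grip","rack","upper_hole","deck","grey_rod","wash_bottle","amber_jar","beaker","tip_box"]:
    rs=[]
    for c in ("scene","side"):
        r=imaging.tip_of(c,t)
        print(t,c,[(np.round(a["pixel"],1).tolist(),round(a["confidence"],2)) for a in r[:2]])
        if r: rs.append(ray(c,r[0]["pixel"]))
    if len(rs)==2: print("   ",tri(rs))
s=get_obs(); print(s["time"],s["ft_force"],R.from_quat(s["tool_rot"]).as_matrix())
E
```

```text
pics
lock_rod_grip scene [([417.9, 216.0], 0.63)]
lock_rod_grip side [([335.5, 293.5], 0.82), ([327.6, 334.5], 0.62)]
    [0.48   0.2383 0.1545]
rack scene [([379.9, 250.3], 0.78)]
rack side [([329.6, 334.9], 0.78)]
    [ 0.4796  0.1838 -0.0118]
upper_hole scene [([262.9, 194.8], 0.74)]
upper_hole side [([303.3, 200.1], 0.76)]
    [ 0.5555 -0.1011  0.1319]
deck scene [([252.2, 233.7], 0.9), ([413.9, 217.5], 0.31)]
deck side [([293.9, 242.4], 0.62)]
    [ 0.575  -0.1261 -0.0134]
grey_rod scene [([366.1, 237.3], 0.53)]
grey_rod side [([292.2, 178.3], 0.66), ([367.4, 259.3], 0.63)]
    [0.6122 0.1462 0.2839]
wash_bottle scene [([352.2, 357.2], 0.92)]
wash_bottle side [([183.6, 330.2], 0.76)]
    [0.7737 0.2199 0.0095]
amber_jar scene [([438.4, 364.8], 0.69), ([384.1, 248.9], 0.67)]
amber_jar side [([202.4, 406.7], 0.78)]
    [ 0.7018  0.3826 -0.0024]
beaker scene [([209.5, 159.7], 0.6)]
beaker side [([358.1, 201.0], 0.73), ([184.1, 332.4], 0.23)]
    [ 0.3934 -0.3716 -0.0217]
tip_box scene [([247.2, 316.6], 0.9)]
tip_box side [([201.2, 263.0], 0.79), ([293.3, 244.3], 0.51)]
    [ 0.7897 -0.018  -0.0069]
1.0 [ 0.5654 -0.4722 -0.3473] [[-0.      0.4518  0.8921]
 [-0.      0.8921 -0.4518]
 [-1.     -0.     -0.    ]]
```

View pics/ab.png

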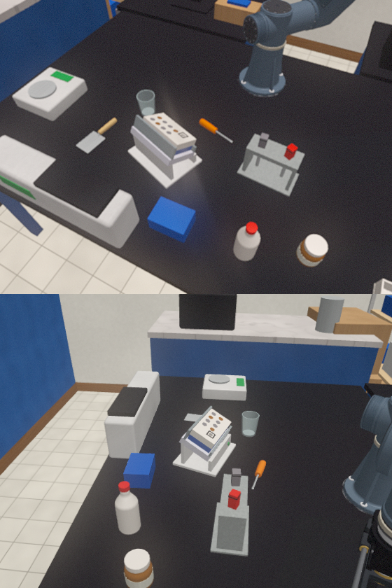

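Stacked scene/side view: the red handle is at scene (418,216), the grey beside it at (375,200), and the cassettes at (235,195). Beaker, tip box and driver are clear of the path. Moving over the rod.

```bash
python3 -m inch '[[87,[-20,-20,40],[0,0,0]],[87,[-10,-33,53],[0,0,0]],[87,[-10,-33,53],[0,0,0]],[87,[-10,-33,53],[0,0,0]],[87,[-10,-33,53],[-9,0,0]],[87,[0,-20,30],[-9,0,0]],[87,[0,0,0],[-9,0,0]],[60,[0,0,0],[0,0,0]]]'
python3 - <<'E'
from h import *
np.set_printoptions(precision=4,suppress=True)
p,r=tool(); print(p,r.as_matrix(),get_obs()["q"])
im=snap("wrist","w1.png")
P=imaging.camera_params("wrist"); print(P["xyz"],P["rotation"])
for t in ["lock_rod_grip","rack","grey_rod"]:
    a=imaging.tip_of("wrist",t); print(t,[(np.round(x["pixel"],1),x["confidence"]) for x in a])
for t in ["lock_rod_grip","grey_rod"]:
    a=imaging.cut_out("wrist",t); print(t,[(np.round(x["box"],1),x["confidence"]) for x in a])
E
```

```text
time: 2.0
position: [0.4657, 0.2773, 0.2843]
tool_rot: [-0.005, 0.705, 0.007, 0.709]
ft_force: [-0.2, -0.3, 0.4]
grip_width: 0.0824
[0.4657 0.2773 0.2843] [[ 0.0062 -0.0172  0.9998]
 [ 0.0018  0.9999  0.0172]
 [-1.      0.0017  0.0062]] [ 0.331   0.3425  1.5685 -0.0003  1.2241 -1.2569]
[0.3836 0.277  0.4456] [0.6934 0.7041 0.1097 0.1066]
lock_rod_grip []
rack [(array([219.6, 183.2]), 0.88)]
grey_rod []
lock_rod_grip [(array([235.9, 222.1,  33.8,  39.2]), 0.78)]
grey_rod [(array([144.8, 214.6,  49.6,  34.9]), 0.69)]
```

View pics/w1.png

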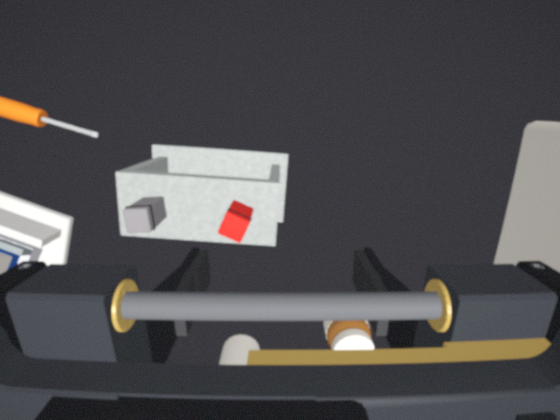

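The wrist picture shows the rack nearly axis-aligned. The grey handle is at (140,215). The red one is at (236,221) and is turned about its axis relative to the rack, so I'll measure that yaw from its top face.

Run:
```python
from h import *
np.set_printoptions(precision=4,suppress=True)
im=cv2.imread("pics/w1.png")
c=im[190:255,205:275]; cv2.imwrite("pics/c1.png",cv2.resize(c,None,fx=8,fy=8,interpolation=cv2.INTER_CUBIC))
for px in [(120,172),(288,153),(276,245),(120,236)]: print(px,atz("wrist",px,0.13))
print("red top approx",atz("wrist",(239,210),.176), "side/scene boxes")
rs=[]
for cam in("scene","side"):
    I=cv2.imread("pics/a_%s.png"%cam); h=cv2.cvtColor(I,cv2.COLOR_BGR2HSV)
    m=((h[...,0]<8)|(h[...,0]>172))&(h[...,1]>150)&(h[...,2]>80)
    n,l,st,ce=cv2.connectedComponentsWithStats(m.astype(np.uint8))
    px=(418,216) if cam=="scene" else (335,293)
    i=min([k for k in range(1,n) if st[k,4]>30],key=lambda k:np.hypot(*(ce[k]-px))); print(ce[i],st[i]); rs.append(ray(cam,ce[i]))
m=imaging.cut_out("wrist","lock_rod_grip"); print(m[0]["box"]) if m else 0
print("tri scene+side",tri(rs),"with wrist",tri(rs+[ray("wrist",m[0]["box"][:2])]))
```

```text
(120, 172) [0.442  0.1135 0.13  ]
(288, 153) [0.4204 0.286  0.13  ]
(276, 245) [0.5199 0.2754 0.13  ]
(120, 236) [0.513  0.1038 0.13  ]
red top approx [0.4665 0.242  0.176 ] side/scene boxes
[415.3516 215.3359] [407 205  19  23 256]
[333.9    292.7314] [326 279  17  29 350]
[235.9, 222.1, 33.8, 39.2]
tri scene+side [0.4816 0.2337 0.1535] with wrist [0.4835 0.2351 0.1556]
```

View pics/c1.png

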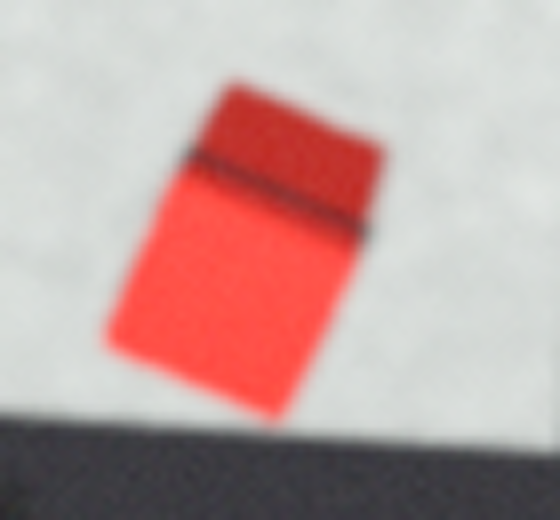

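The crop shows the bright top face with corners at about (190,155), (368,232), (278,418), (105,340) in crop pixels.

Run:
```python
from h import *
np.set_printoptions(precision=4,suppress=True)
q=np.array([(190,155),(368,232),(278,418),(105,340)])/8+[205,190]-.5/8
W=np.array([atz("wrist",p,.176) for p in q]); print(W, W.mean(0))
for i in range(4):
    d=W[(i+1)%4]-W[i]; print(np.linalg.norm(d), np.degrees(np.arctan2(d[1],d[0])))
p,r=tool(); t=W.mean(0); t[2]=.1535
print("tool delta mm",r.inv().apply(t-p)*1000)
```

```text
[[0.466  0.2327 0.176 ]
 [0.4748 0.2526 0.176 ]
 [0.4978 0.2419 0.176 ]
 [0.4885 0.2222 0.176 ]] [0.4818 0.2373 0.176 ]
0.02177323343486368 66.27176679767338
0.02539259936361953 -24.94323718493015
0.02184237786789963 -115.25662515891499
0.02481155458866193 154.88654151616888
tool delta mm [130.6753 -41.5883  15.1855]
```

```bash
python3 -m inch '[[50,[20,-41,15],[8.4,0,0]],[50,[20,0,0],[8.4,0,0]],[50,[10,0,0],[8.4,0,0]],[50,[0,0,0],[0,0,0]]]' 40
python3 - <<'E'
from h import *
np.set_printoptions(precision=4,suppress=True)
p,r=tool(); M=r.as_matrix(); print(p,np.degrees(np.arctan2(M[1,1],M[0,1])),M[:,0])
print("delta",r.inv().apply(np.array([.482,.236,.140])-p)*1000)
E
```

```text
time: 2.85
position: [0.4816, 0.2386, 0.2334]
tool_rot: [0.152, 0.688, -0.15, 0.693]
ft_force: [-0.5, -0.6, 0.2]
grip_width: 0.0501
[0.4816 0.2386 0.2334] 65.35402644093455 [ 0.008   0.0022 -1.    ]
delta [93.3592 -2.6865  0.8156]
```

```bash
python3 -m inch '[[50,[40,-2.5,0.5],[0,0,0]],[50,[35,0,0],[0,0,0]],[50,[18,0,0],[0,0,0]],[24,[0,0,0],[0,0,0]],[10,[0,0,0],[0,0,0]],[10,[0,0,0],[0,0,0]],[10,[0,0,0],[0,0,0]],[10,[0,0,0],[0,0,0]]]' 55
python3 -m inch '[[10,[-20,0,0],[0,0,0]],[10,[-40,0,0],[0,0,0]],[10,[-40,0,0],[0,0,0]],[10,[-35,0,0],[0,0,0]],[10,[0,0,0],[0,0,0]]]'
python3 - <<'E'
from h import *
np.set_printoptions(precision=4,suppress=True)
p,r=tool(); M=r.as_matrix(); print(p,M,get_obs()["q"])
ims=[]
for c in("scene","side"):
    im=snap(c,"b_%s.png"%c); ims.append(im)
    for t in["lock_rod_grip","lock_rod_tip","upper_hole"]:
        a=imaging.tip_of(c,t); print(c,t,[(np.round(x["pixel"],1),round(x["confidence"],2)) for x in a])
    m=proj(c,[.54,-.1,.13]).astype(int); n=proj(c,p).astype(int); print(m,n)
a=cv2.resize(ims[1][120:290,200:400],(800,680))[:,:,::-1]
b=cv2.resize(ims[0][130:290,160:380],(800,582))[:,:,::-1]
cv2.imwrite("pics/b.png",cv2.resize(np.vstack([a,b]),None,fx=.47,fy=.47,interpolation=cv2.INTER_AREA))
E
```

```text
time: 3.85
position: [0.4839, 0.2365, 0.1438]
tool_rot: [0.146, 0.687, -0.144, 0.697]
ft_force: [0.8, 1.2, -2.5]
grip_width: 0.0238
time: 4.47
position: [0.4842, 0.239, 0.2847]
tool_rot: [0.148, 0.684, -0.141, 0.7]
ft_force: [-1.0, -0.3, -1.7]
grip_width: 0.0234
[0.4842 0.239  0.2847] [[ 0.0231  0.4006  0.916 ]
 [ 0.0055  0.9162 -0.4008]
 [-0.9997  0.0143  0.019 ]] [ 0.2518  0.3315  1.5852 -0.0004  1.2012 -0.9066]
scene lock_rod_grip [(array([435.2, 170.4]), 0.9)]
scene lock_rod_tip []
scene upper_hole [(array([258.7, 193.9]), 0.75), (array([382.6, 247.1]), 0.72)]
[266 189] [434 175]
side lock_rod_grip [(array([343.1, 234.4]), 0.84), (array([294.5, 242.8]), 0.68)]
side lock_rod_tip [(array([336.9, 293.2]), 0.61)]
side upper_hole [(array([299.5, 199.9]), 0.63), (array([328.7, 333. ]), 0.22)]
[308 202] [339 233]
```

View pics/b.png

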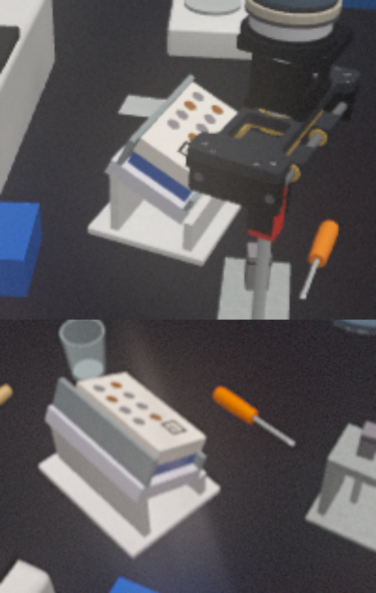

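Rod is held and its tip clears the rack; the black-ringed hole is at the +y end of the white slab. Lift, yaw, travel above the deck, and tilt.

```bash
python3 -m inch '[[10,[-30,0,0],[0,0,0]],[10,[-25,0,0],[-8,0,0]],[10,[0,0,0],[-8,0,0]],[10,[0,0,0],[-8,0,0]],[10,[0,-40,0],[0,0,0]],[10,[0,-55,0],[0,0,0]],[10,[0,-60,0],[0,0,0]],[10,[0,-60,0],[0,-8,0]],[10,[0,-60,0],[0,-9,0]],[10,[0,-55,0],[0,-9,0]],[10,[0,0,0],[0,0,0]]]'
python3 - <<'E'
from h import *
np.set_printoptions(precision=4,suppress=True)
p,r=tool(); M=r.as_matrix(); print(p,M,get_obs()["q"])
im=snap("wrist","w2.png")
a=imaging.tip_of("wrist","upper_hole"); print([(np.round(x["pixel"],1),round(x["confidence"],2)) for x in a])
a=imaging.tip_of("wrist","lock_rod_tip"); print([(np.round(x["pixel"],1),round(x["confidence"],2)) for x in a])
print(imaging.camera_params("wrist"))
print("proj tip",proj("wrist",p+M[:,0]*.1233),"hole",proj("wrist",[.5555,-.101,.132]))
E
```

```text
time: 6.25
position: [0.489, -0.0917, 0.3287]
tool_rot: [-0.005, 0.535, 0.012, 0.845]
ft_force: [0.3, -0.2, -2.4]
grip_width: 0.0239
[ 0.489  -0.0917  0.3287] [[ 0.4269 -0.0244  0.904 ]
 [ 0.0147  0.9997  0.0201]
 [-0.9042  0.0047  0.4271]] [-0.5657  0.0627  1.9035  0.3324  0.8317 -2.3424]
[]
[(array([280.1, 204.6]), 0.56)]
{'camera_matrix': array([[313.8651,   0.    , 281.0271],
       [  0.    , 313.8651, 212.5259],
       [  0.    ,   0.    ,   1.    ]]), 'k1': -0.06377085126233743, 'xyz': array([ 0.3485, -0.0918,  0.4408]), 'rotation': array([0.6491, 0.6685, 0.2624, 0.2507])}
proj tip [275.1659 202.955 ] hole [266.1152 164.1762]
```

View pics/w2.png

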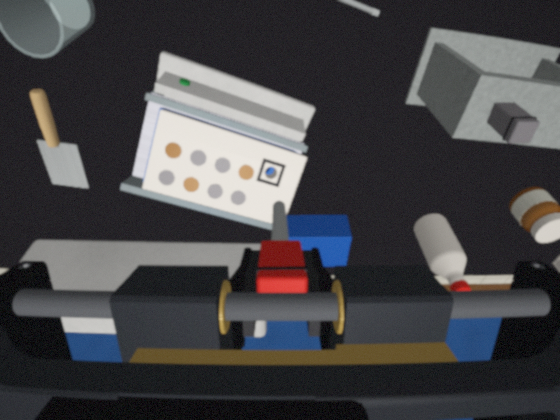

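The wrist view shows the white cassette, ringed hole at (271,172), the blue cassette showing in the hole, deck yawed by roughly -16°, and rod tip at about (279,205). I'll fit the yaw from the dots and the hole.

Run:
```python
from h import *
np.set_printoptions(precision=4,suppress=True)
from scipy.optimize import brentq
im=cv2.imread("pics/w2.png"); g=cv2.cvtColor(im,cv2.COLOR_BGR2GRAY)
roi=np.zeros_like(g); cv2.fillPoly(roi,[np.array([(164,113),(300,156),(286,196),(262,212),(150,186)])],255)
m=((g<190)&(roi>0)).astype(np.uint8)
n,l,st,ce=cv2.connectedComponentsWithStats(m)
D=[]
for i in range(1,n):
    if st[i,4]>40: print(ce[i],st[i])
    if 100<st[i,4]<350 and st[i,2]<22: D.append(ce[i])
def axes(yaw):
    Rz=R.from_euler("z",yaw,degrees=True); return Rz.apply([-.4226,0,.9063]),Rz.apply([0,1,0]),Rz.apply([.9063,0,.4226])
def onp(px,yaw,H0):
    a=axes(yaw)[0]; o,v=ray("wrist",px); return o+v*((H0-o)@a)/(v@a)
H0=atz("wrist",(271,172.5),.1371); print("hole",H0)
D=np.array(D); D=D[np.argsort(D[:,0])]
def f(yaw):
    a,y,x=axes(yaw); P=np.array([onp(d,yaw,H0) for d in D])-H0; u,w=P@x,P@y
    up=u>np.median(u); s=0   # image up = down slope
    s=np.mean([np.polyfit(w[k],u[k],1)[0] for k in (up,~up)]); return s
for yw in (-24,-20,-16,-12,-8): print(yw,f(yw))
yw=brentq(f,-40,10); print("yaw",yw); a,y,x=axes(yw)
print([(1000*np.array([(onp(d,yw,H0)-H0)@x,(onp(d,yw,H0)-H0)@y])).round(1).tolist() for d in D])
c=im[140:225,225:310]; cv2.imwrite("pics/c2.png",cv2.resize(c,None,fx=7,fy=7,interpolation=cv2.INTER_CUBIC))
```

```text
[172.7772 149.9326] [165 143  16  15 193]
[197.8494 157.3373] [191 151  15  14 166]
[222.1908 164.7763] [216 158  14  14 152]
[270.4983 172.23  ] [257 158  29  29 287]
[245.7532 171.8247] [239 165  14  14 154]
[270.5    172.3621] [265 167  12  12 116]
[166.0727 177.2121] [159 171  15  14 165]
[190.6013 184.0506] [184 178  15  13 158]
[214.5811 190.8108] [208 185  14  13 148]
[237.7986 197.2302] [232 191  13  13 139]
hole [ 0.5636 -0.0951  0.1371]
-24 -0.09793720979062889
-20 -0.04086550696316696
-16 0.015958058779989633
-12 0.07287027836848958
-8 0.1302100718613582
yaw -17.123730727877057
[[36.9, -114.3], [4.6, -113.2], [37.6, -86.2], [5.4, -85.0], [38.5, -57.9], [6.3, -56.8], [39.1, -29.8], [7.1, -28.7], [0.0, -0.6]]
```

View pics/c2.png

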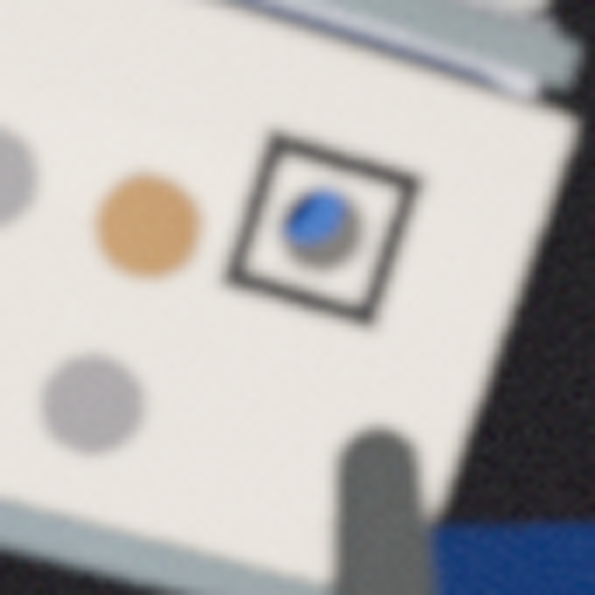

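```bash
cat >> h.py <<'E'
YAW=-19.
def deck(yaw=None):
    Rz=R.from_euler("z",YAW if yaw is None else yaw,degrees=True); x=Rz.apply([.9063,0,.4226]);y=Rz.apply([0,1,0]);a=Rz.apply([-.4226,0,.9063])
    return x,y,a
def goto(tip,yaw=None,L=.1233):
    x,y,a=deck(yaw); p,r=tool(); Rt=R.from_matrix(np.c_[-a,y,x])
    tcp=np.array(tip)+L*a
    print("rotvec deg",np.degrees((r.inv()*Rt).as_rotvec()).round(2)," shift tool mm",(r.inv().apply(tcp-p)*1000).round(1))
E
python3 - <<'E'
from h import *
goto(np.array([.562,-.098,.1371])+.03*deck()[2])
E
```

```text
rotvec deg [18.8   0.28 -9.13]  shift tool mm [ 52.8  10.1 -13.9]
```

```bash
python3 -m inch '[[10,[20,10,-14],[6.3,0.1,-3]],[10,[10,0,0],[6.3,0.1,-3]],[10,[10,0,0],[6.3,0.1,-3]],[10,[0,0,0],[0,0,0]]]'
python3 - <<'E'
from h import *
np.set_printoptions(precision=4,suppress=True)
goto(np.array([.562,-.098,.1371])+.02*deck()[2])
p,r=tool(); print(get_obs()["q"])
im=snap("wrist","w3.png")
for t in ("upper_hole","lock_rod_tip"):
    a=imaging.tip_of("wrist",t); print(t,[(np.round(x["pixel"],1),round(x["confidence"],2)) for x in a])
q=proj("wrist",p+r.as_matrix()[:,0]*.1233); print("proj tip",q)
c=im[110:240,200:360,::-1]; cv2.imwrite("pics/c3.png",cv2.resize(c,None,fx=5,fy=5,interpolation=cv2.INTER_CUBIC))
E
```

```text
time: 6.9
position: [0.4979, -0.0709, 0.2869]
tool_rot: [0.089, 0.531, -0.137, 0.832]
ft_force: [0.1, 0.2, -2.0]
grip_width: 0.0234
rotvec deg [ 0.12 -0.13 -0.28]  shift tool mm [21.8 -4.9 -0.3]
[-0.3795  0.1309  1.9582  0.043   0.6196 -1.6515]
upper_hole [(array([274.1, 198.9]), 0.86), (array([496.4, 193.1]), 0.64)]
lock_rod_tip [(array([280.8, 204.6]), 0.64)]
proj tip [282.0727 203.9852]
```

View pics/c3.png

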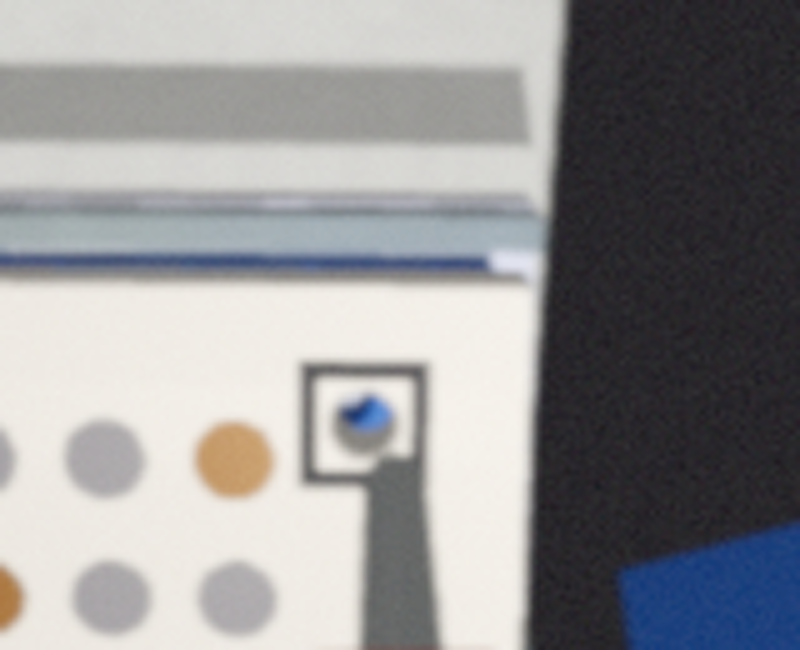

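Run:
```python
from h import *
np.set_printoptions(precision=4,suppress=True)
p,r=tool(); M=r.as_matrix()
q0=proj("wrist",p+M[:,0]*.1233); off=np.array([279.8,206.3])-q0
for h in (0,.02,.03,.042): print(h,proj("wrist",p+M[:,0]*(.1233+h))+off)
# hole lateral in tool frame for h, pixel corrected by offset
o,v=ray("wrist",np.array([273,195.])-off); 
for h in(.035,.042):
    t=((p+M[:,0]*(.1233+h)-o)@M[:,0])/(v@M[:,0]); X=o+v*t; print(h,"hole rel to axis, tool mm",r.inv().apply(X-p)*1000,X)
```

```text
0 [279.8 206.3]
0.02 [279.8758 200.8126]
0.03 [279.9103 198.3112]
0.042 [279.9492 195.4974]
0.035 hole rel to axis, tool mm [158.3     -7.2613  -2.2992] [ 0.5573 -0.1005  0.1436]
0.042 hole rel to axis, tool mm [165.3     -7.4485  -0.5605] [ 0.5615 -0.1021  0.138 ]
```

```bash
python3 -m inch '[[10,[15,-7.4,-0.6],[0,0,0]],[10,[13,0,0],[0,0,-0.3]],[10,[0,0,0],[0,0,0]]]'
python3 - <<'E'
from h import *
np.set_printoptions(precision=4,suppress=True)
goto([.5615,-.1021,.138])
p,r=tool(); M=r.as_matrix(); 
im=snap("wrist","w4.png")
for t in ("upper_hole","lock_rod_tip"):
    a=imaging.tip_of("wrist",t); print(t,[(np.round(x["pixel"],1),round(x["confidence"],2)) for x in a])
q0=proj("wrist",p+M[:,0]*.1233); print("proj tip",q0)
c=im[150:240,220:340,::-1]; cv2.imwrite("pics/c4.png",cv2.resize(c,None,fx=6,fy=6,interpolation=cv2.INTER_CUBIC))
E
```

```text
time: 7.42
position: [0.5078, -0.0841, 0.2634]
tool_rot: [0.087, 0.528, -0.14, 0.833]
ft_force: [-0.2, -0.1, -2.0]
grip_width: 0.0238
rotvec deg [0.08 0.23 0.08]  shift tool mm [14.3  0.5 -1.7]
upper_hole [(array([283.9, 197.2]), 0.63)]
lock_rod_tip [(array([282.5, 204.9]), 0.64)]
proj tip [279.7347 204.7715]
```

View pics/c4.png

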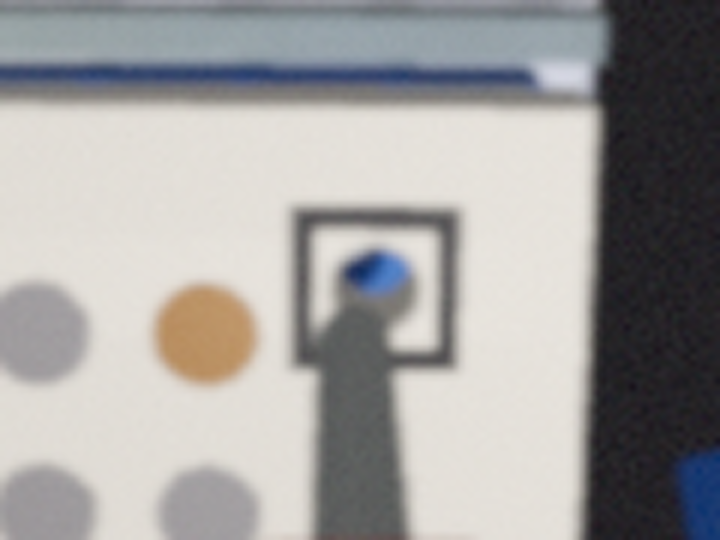

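```bash
python3 -m inch '[[10,[5,3,-4.5],[0,0,0]],[10,[0,0,0],[0,0,0]]]'
cat > ring.py <<'E'
from h import *
np.set_printoptions(precision=3,suppress=True)
import sys
def ring():
    im=snap("wrist",sys.argv[1]); g=cv2.cvtColor(im,cv2.COLOR_RGB2GRAY)
    w=g[175:235,245:325].astype(float)
    # top bar row profile between and side bars by dark runs
    m=(cv2.resize(w,None,fx=4,fy=4,interpolation=cv2.INTER_CUBIC)<140).astype(np.uint8)
    rows=m.sum(1); top=[i for i in range(len(rows)) if rows[i]>88 and rows[i]<160]
    return im,m,top
im,m,top=ring()
hsv=cv2.cvtColor(im,cv2.COLOR_RGB2HSV)
g=cv2.cvtColor(im,cv2.COLOR_RGB2GRAY)
k=((g<150)&(hsv[...,1]<90)).astype(np.uint8); k[:170]=0;k[240:]=0;k[:,:240]=0;k[:,:][:,320:]=0
n,l,st,ce=cv2.connectedComponentsWithStats(k)
for i in range(1,n):
    if st[i,4]>60: print(st[i])
p,r=tool(); print("proj tip",proj("wrist",p+r.as_matrix()[:,0]*.1233)); goto([.5615,-.1021,.138])
c=im[165:240,230:330,::-1]; cv2.imwrite("pics/c_"+sys.argv[1],cv2.resize(c,None,fx=6,fy=6,interpolation=cv2.INTER_CUBIC))
E
python3 ring.py w5.png
```

```text
time: 7.82
position: [0.507, -0.0803, 0.2582]
tool_rot: [0.087, 0.527, -0.14, 0.834]
ft_force: [0.6, 0.3, -2.1]
grip_width: 0.0237
[240 170  80  70 454]
[265 189  28  51 767]
proj tip [279.852 205.843]
rotvec deg [0.09 0.46 0.08]  shift tool mm [10.6 -2.8  1.6]
```

View pics/c_w5.png

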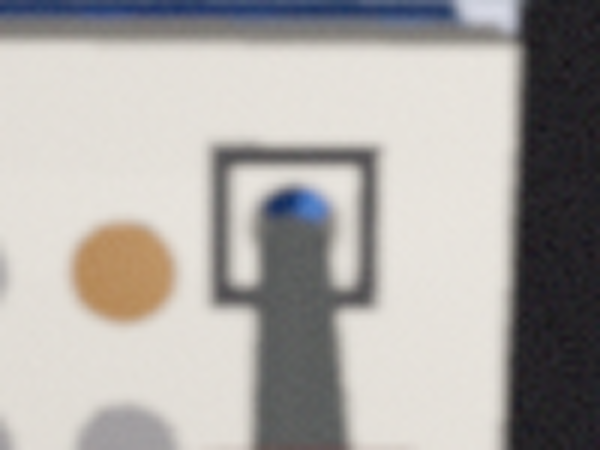

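```bash
python3 -m inch '[[10,[6,0,-0.8],[0,0,0]],[10,[0,0,0],[0,0,0]]]'; python3 ring.py w6.png
```

```text
time: 8.12
position: [0.5095, -0.0812, 0.2527]
tool_rot: [0.087, 0.526, -0.14, 0.834]
ft_force: [0.1, -0.4, -3.3]
grip_width: 0.0236
[240 170  80  70 456]
[265 190  28  50 780]
proj tip [279.845 205.845]
rotvec deg [0.11 0.54 0.08]  shift tool mm [ 4.5 -2.8  1.9]
```

View pics/c_w6.png

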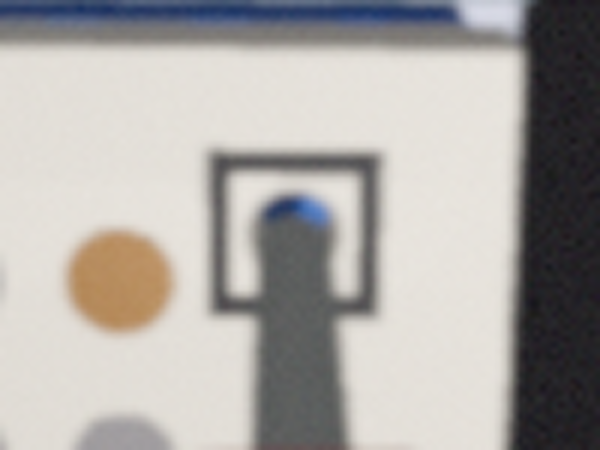

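```bash
for i in 1; do python3 -m inch '[[10,[3,0,-1.3],[0,0,0]],[10,[3,0,0],[0,0,0]],[10,[0,0,0],[0,0,0]]]'; done; python3 -c "
from h import *
goto([.5615,-.1021,.138])"
```

```text
time: 8.55
position: [0.5113, -0.0819, 0.2467]
tool_rot: [0.087, 0.526, -0.14, 0.834]
ft_force: [-0.3, -0.3, -2.5]
grip_width: 0.0236
rotvec deg [0.1  0.55 0.08]  shift tool mm [-1.9 -2.7  3.1]
```

```bash
python3 -m inch '[[10,[3,0,0],[0,0,0]],[10,[3,0,0],[0,0,0]],[10,[0,0,0],[0,0,0]]]'; python3 -c "
from h import *
goto([.5615,-.1021,.138])"
```

```text
time: 8.93
position: [0.514, -0.0829, 0.2409]
tool_rot: [0.087, 0.526, -0.14, 0.834]
ft_force: [0.0, 0.1, -0.4]
grip_width: 0.0234
rotvec deg [0.1  0.55 0.08]  shift tool mm [-8.4 -2.7  3. ]
```

```bash
python3 -m inch '[[10,[3,0,0],[0,0,0]],[10,[3,0,0],[0,0,0]],[10,[0,0,0],[0,0,0]]]'; python3 -c "
from h import *
goto([.5615,-.1021,.138]); p,r=tool(); s=get_obs(); print('tool force',r.inv().apply(s['ft_force']),'mom',r.inv().apply(s['moment']))"; python3 ring.py w7.png | head -3
```

```text
time: 9.3
position: [0.5167, -0.0838, 0.2352]
tool_rot: [0.087, 0.526, -0.14, 0.834]
ft_force: [0.1, 0.3, -2.7]
grip_width: 0.0234
rotvec deg [0.1  0.56 0.08]  shift tool mm [-14.8  -2.7   2.9]
tool force [ 2.3945076   0.36524389 -1.17317731] mom [-0.03128364  0.44072392  0.01536438]
[240 170  80   9 367]
[317 187   3  53 100]
[264 196  30  44 783]
```

View pics/c_w7.png

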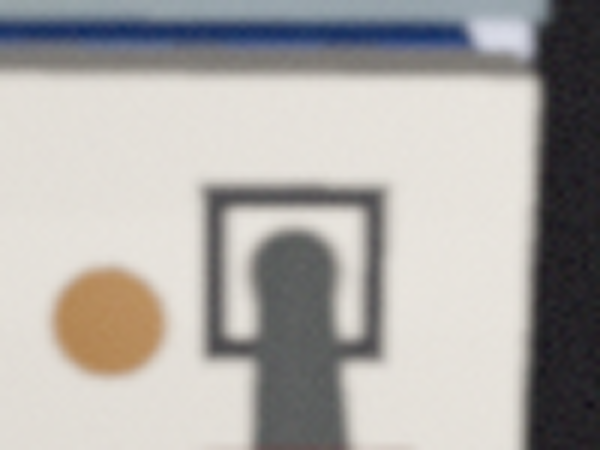

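```bash
cat > st.py <<'E'
from h import *
np.set_printoptions(precision=2,suppress=True)
goto([.5615,-.1021,.138]); p,r=tool(); s=get_obs(); print('tool force',r.inv().apply(s['ft_force']),'mom',r.inv().apply(s['moment']))
E
python3 -m inch '[[10,[3,0,1],[0,0.5,0]],[10,[3,0,0],[0,0,0]],[10,[0,0,0],[0,0,0]]]'; python3 st.py;python3 -m inch '[[10,[2,0,0],[0,0,0]],[10,[2,0,0],[0,0,0]],[10,[0,0,0],[0,0,0]]]'; python3 st.py
```

```text
time: 9.72
position: [0.5204, -0.0851, 0.2301]
tool_rot: [0.087, 0.53, -0.139, 0.832]
ft_force: [-0.4, -0.3, -1.4]
grip_width: 0.0235
rotvec deg [0.1  0.06 0.09]  shift tool mm [-21.1  -2.7   1.4]
tool force [ 1.14 -0.39 -0.81] mom [ 0.06  0.48 -0.02]
time: 10.1
position: [0.522, -0.0856, 0.2261]
tool_rot: [0.088, 0.53, -0.139, 0.832]
ft_force: [-0.3, -0.0, -1.9]
grip_width: 0.0235
rotvec deg [0.1  0.05 0.08]  shift tool mm [-25.4  -2.7   1.5]
tool force [ 1.66 -0.11 -1.03] mom [-0.03  0.43  0.05]
```

```bash
python3 -m inch '[[10,[1.5,0,0],[0,0,0]],[10,[0,0,0],[0,0,0]]]'; python3 st.py;python3 -m inch '[[10,[1.5,0,0],[0,0,0]],[10,[0,0,0],[0,0,0]]]'; python3 st.py
```

```text
time: 10.35
position: [0.5226, -0.0858, 0.2253]
tool_rot: [0.087, 0.529, -0.139, 0.832]
ft_force: [-1.5, 0.2, 0.3]
grip_width: 0.0237
rotvec deg [0.11 0.1  0.08]  shift tool mm [-26.4  -2.8   1.3]
tool force [-0.87 -0.25 -1.22] mom [-0.02  0.53 -0.09]
time: 10.6
position: [0.5227, -0.0858, 0.2254]
tool_rot: [0.087, 0.529, -0.139, 0.833]
ft_force: [-0.5, 0.6, -1.5]
grip_width: 0.0238
rotvec deg [0.16 0.17 0.09]  shift tool mm [-26.4  -2.9   1.2]
tool force [ 1.07  0.4  -1.2 ] mom [ 0.02  0.63 -0.06]
```

Contact on the lower cassette is at 26 mm, as expected. In the earlier pictures the dark edge of the lower hole showed toward −y, so I'll slide that way under light preload.

```bash
for i in 1 2; do :; done; python3 -m inch '[[10,[1.5,-1.5,0],[0,0,0]],[10,[1.5,-1.5,0],[0,0,0]],[10,[1.5,-1.5,0],[0,0,0]]]'; python3 st.py; python3 -m inch '[[10,[1.5,-1.5,0],[0,0,0]],[10,[1.5,-1.5,0],[0,0,0]],[10,[1.5,-1.5,0],[0,0,0]]]'; python3 st.py
```

```text
time: 10.98
position: [0.5224, -0.0882, 0.2248]
tool_rot: [0.088, 0.527, -0.138, 0.834]
ft_force: [-8.7, 7.0, 16.7]
grip_width: 0.0236
rotvec deg [ 0.08  0.34 -0.1 ]  shift tool mm [-27.1  -0.4   1.1]
tool force [-19.53   3.85  -2.33] mom [-0.01  0.99  1.3 ]
time: 11.35
position: [0.5217, -0.089, 0.2247]
tool_rot: [0.09, 0.526, -0.137, 0.835]
ft_force: [-7.5, 6.7, 14.8]
grip_width: 0.0233
rotvec deg [-0.04  0.49 -0.42]  shift tool mm [-27.    0.7   1.5]
tool force [-17.32   3.97  -2.02] mom [0.02 0.92 1.34]
```

```bash
python3 -m inch '[[10,[0,-2,0],[0,0.4,-0.3]],[10,[0.3,-3,0],[0,0,0]],[10,[0.3,-3,0],[0,0,0]]]'; python3 st.py; python3 -m inch '[[10,[0.4,-3,0],[0,0,0]],[10,[0.4,-3,0],[0,0,0]]]'; python3 st.py
```

```text
time: 11.72
position: [0.5194, -0.0952, 0.2242]
tool_rot: [0.09, 0.529, -0.138, 0.833]
ft_force: [-0.1, 2.1, -0.9]
grip_width: 0.0233
rotvec deg [-0.08  0.1  -0.26]  shift tool mm [-27.4   7.3   1.7]
tool force [ 0.45  1.94 -1.06] mom [0.02 0.49 0.64]
time: 11.98
position: [0.518, -0.1003, 0.2234]
tool_rot: [0.092, 0.529, -0.137, 0.832]
ft_force: [-1.3, 7.2, 4.7]
grip_width: 0.0236
rotvec deg [-0.25  0.07 -0.41]  shift tool mm [-28.2  12.7   1.8]
tool force [-5.72  6.37 -1.31] mom [-0.01  0.41  1.9 ]
```

```bash
python3 -m inch '[[10,[1.5,0,0],[0,0,0]],[10,[1.5,0,0],[0,0,0]]]'; python3 st.py
```

```text
time: 12.22
position: [0.5193, -0.1006, 0.2206]
tool_rot: [0.093, 0.529, -0.137, 0.832]
ft_force: [-0.5, 4.3, -1.4]
grip_width: 0.0235
rotvec deg [-0.34  0.07 -0.46]  shift tool mm [-31.3  12.6   1.7]
tool force [ 0.51  3.91 -2.34] mom [-0.02  0.41  1.21]
```

The rod has dropped into the lower hole at 31 mm. Advance toward the deck.

```bash
python3 -m inch '[[10,[3,0.8,0],[0,0,-0.4]],[10,[3,0,0],[0,0,0]],[10,[3,0,0],[0,0,0]]]'; python3 st.py; python3 -m inch '[[10,[3,0,0],[0,0,0]],[10,[3,0,0],[0,0,0]]]'; python3 st.py
```

```text
time: 12.6
position: [0.5235, -0.1012, 0.2116]
tool_rot: [0.091, 0.529, -0.141, 0.832]
ft_force: [-0.6, 3.5, -0.6]
grip_width: 0.0234
rotvec deg [-0.35  0.05 -0.03]  shift tool mm [-41.3  11.6   1.7]
tool force [-0.2   3.15 -1.8 ] mom [-0.03  0.37  1.09]
time: 12.85
position: [0.5262, -0.1021, 0.2056]
tool_rot: [0.091, 0.529, -0.141, 0.832]
ft_force: [1.1, 3.6, -0.2]
grip_width: 0.0236
rotvec deg [-0.34  0.04 -0.03]  shift tool mm [-47.9  11.6   1.7]
tool force [ 0.12  3.8  -0.2 ] mom [0.02 0.39 1.11]
```

```bash
python3 -m inch '[[10,[2.5,0,0],[0,0,0]],[10,[1.5,0,0],[0,0,0]],[10,[0,0,0],[0,0,0]]]'; python3 st.py; python3 -m inch '[[10,[1,0,0],[0,0,0]],[10,[0.5,0,0],[0,0,0]]]'; python3 st.py
```

```text
time: 13.22
position: [0.528, -0.1028, 0.2014]
tool_rot: [0.091, 0.529, -0.141, 0.832]
ft_force: [0.8, 3.6, -1.0]
grip_width: 0.0234
rotvec deg [-0.34  0.02 -0.03]  shift tool mm [-52.5  11.6   1.7]
tool force [ 0.74  3.63 -0.8 ] mom [0.03 0.29 1.18]
time: 13.48
position: [0.5285, -0.1029, 0.2002]
tool_rot: [0.091, 0.529, -0.141, 0.832]
ft_force: [0.1, 3.6, 0.3]
grip_width: 0.0234
rotvec deg [-0.33  0.04 -0.03]  shift tool mm [-53.8  11.5   1.7]
tool force [-0.75  3.43 -0.83] mom [-0.05  0.4   1.11]
```

```bash
python3 -m inch '[[10,[1,0,0],[0,0,0]],[10,[1,0,0],[0,0,0]]]'; python3 st.py; python3 -m inch '[[10,[0.3,-3,0],[0,0,0]],[10,[0.4,-3,0],[0,0,0]]]'; python3 st.py
```

```text
time: 13.72
position: [0.5293, -0.1029, 0.1989]
tool_rot: [0.091, 0.529, -0.14, 0.832]
ft_force: [0.7, 4.8, 0.6]
grip_width: 0.0237
rotvec deg [-0.34  0.07 -0.05]  shift tool mm [-55.3  11.3   1.6]
tool force [-0.95  4.74 -0.6 ] mom [0.01 0.41 1.48]
time: 13.98
position: [0.5279, -0.1064, 0.198]
tool_rot: [0.094, 0.529, -0.14, 0.832]
ft_force: [3.2, 13.1, 0.9]
grip_width: 0.0235
rotvec deg [-0.5  -0.   -0.27]  shift tool mm [-56.   15.3   2.1]
tool force [-1.27 13.43 -0.86] mom [0.04 0.09 3.87]
```

```bash
python3 -m inch '[[10,[2,0,0],[0,0,0]],[10,[2,0,0],[0,0,0]]]'; python3 st.py
```

```text
time: 14.22
position: [0.5303, -0.1053, 0.1948]
tool_rot: [0.095, 0.528, -0.139, 0.832]
ft_force: [0.7, 4.1, -0.1]
grip_width: 0.0237
rotvec deg [-0.58  0.06 -0.41]  shift tool mm [-59.7  13.7   1.7]
tool force [-0.18  4.15 -0.7 ] mom [-0.04  0.34  1.29]
```

In the deck hole now. Straighten and push home, watching forces.

```bash
python3 -m inch '[[10,[3,0.8,0],[-0.4,0,-0.4]],[10,[4,0,0],[0,0,0]],[10,[4,0,0],[0,0,0]]]'; python3 st.py; python3 -m inch '[[10,[4,0,0],[0,0,0]],[10,[4,0,0],[0,0,0]],[10,[4,0,0],[0,0,0]]]'; python3 st.py
```

```text
time: 14.6
position: [0.5352, -0.1059, 0.1843]
tool_rot: [0.089, 0.529, -0.14, 0.832]
ft_force: [0.8, 4.1, 1.2]
grip_width: 0.0237
rotvec deg [-0.12  0.05  0.01]  shift tool mm [-71.4  12.2   1.9]
tool force [-1.34  4.19 -0.01] mom [-0.02  0.42  1.26]
time: 14.98
position: [0.5404, -0.1077, 0.1723]
tool_rot: [0.09, 0.53, -0.14, 0.832]
ft_force: [1.7, 5.2, 1.6]
grip_width: 0.0234
rotvec deg [-0.14  0.02 -0.  ]  shift tool mm [-84.5  12.1   2. ]
tool force [-1.48  5.45  0.55] mom [-0.03  0.34  1.48]
```

```bash
python3 -m inch '[[10,[4,0.4,0],[0,0,0]],[10,[4,0,0],[0,0,0]],[10,[4,0,0],[0,0,0]],[10,[4,0,0],[0,0,0]]]'; python3 st.py; python3 -m inch '[[10,[3,0,0],[0,0,0]],[10,[2,0,0],[0,0,0]],[10,[1.5,0,0],[0,0,0]]]'; python3 st.py
```

```text
time: 15.48
position: [0.5473, -0.1097, 0.1566]
tool_rot: [0.089, 0.53, -0.14, 0.832]
ft_force: [1.2, 5.1, 0.8]
grip_width: 0.0235
rotvec deg [-0.11 -0.01  0.01]  shift tool mm [-101.8   11.8    2. ]
tool force [-0.98  5.24 -0.11] mom [-0.05  0.4   1.25]
time: 15.85
position: [0.5502, -0.1106, 0.1499]
tool_rot: [0.089, 0.53, -0.14, 0.832]
ft_force: [0.1, 4.3, 0.1]
grip_width: 0.0237
rotvec deg [-0.08 -0.03  0.01]  shift tool mm [-109.2   11.7    2.1]
tool force [-0.66  4.08 -1.15] mom [0.01 0.4  1.29]
```

```bash
python3 -m inch '[[10,[1,0,0],[0,0,0]],[10,[1,0,0],[0,0,0]]]'; python3 st.py; python3 -m inch '[[10,[1.2,0,0],[0,0,0]],[10,[1.2,0,0],[0,0,0]]]'; python3 st.py
```

```text
time: 16.1
position: [0.5506, -0.1107, 0.149]
tool_rot: [0.089, 0.53, -0.139, 0.832]
ft_force: [-7.7, 6.4, 17.0]
grip_width: 0.0235
rotvec deg [-0.05  0.02  0.01]  shift tool mm [-110.2   11.7    2.2]
tool force [-19.33   3.52  -1.32] mom [0.04 0.56 0.94]
time: 16.35
position: [0.5506, -0.1107, 0.149]
tool_rot: [0.088, 0.529, -0.139, 0.832]
ft_force: [-4.9, 5.6, 11.1]
grip_width: 0.0237
rotvec deg [0.   0.13 0.02]  shift tool mm [-110.2   11.6    2.5]
tool force [-12.78   3.7   -1.19] mom [0.05 0.59 0.88]
```

Shoulder is seated (110.2 mm, firm stop). Release and retract along the axis.

```bash
python3 -m inch '[[45,[0,0,0],[0,0,0]],[45,[0,0,0],[0,0,0]],[45,[0,0,0],[0,0,0]],[45,[-10,0,0],[0,0,0]],[45,[-20,0,0],[0,0,0]],[45,[-30,0,0],[0,0,0]],[45,[-40,0,0],[0,0,0]],[45,[-40,0,0],[0,0,0]],[45,[0,0,0],[0,0,0]]]'; python3 st.py
python3 - <<'E'
from h import *
w=snap("wrist","z.png"); s=snap("side","z2.png"); c=snap("scene","z3.png")
a=cv2.resize(s[130:340,220:400],(360,420)); b=cv2.resize(c[120:300,180:440],(440,305)); b=np.vstack([b,np.zeros((115,440,3),np.uint8)])
cv2.imwrite("pics/fin.png",np.vstack([cv2.resize(w[60:330,:],(560,270)),]) [:,:,::-1]) if 0 else cv2.imwrite("pics/fin.png",np.vstack([np.hstack([a,b]),np.hstack([w[100:280,60:420],np.zeros((180,440,3),np.uint8)])])[:,:,::-1])
rs=[]
for k in("scene","side"):
    t=imaging.tip_of(k,"lock_rod_grip"); print(k,[(x["pixel"],x["confidence"]) for x in t]); 
    if t: rs.append(ray(k,t[0]["pixel"]))
if len(rs)==2: print(tri(rs))
x,y,aa=deck(); print("expected grip",np.array([.5615,-.1021,.138])-.0117*y+.0015*x+.023*aa)
E
```

```text
time: 17.48
position: [0.4933, -0.0939, 0.2817]
tool_rot: [0.087, 0.526, -0.142, 0.834]
ft_force: [0.5, -0.4, 0.6]
grip_width: 0.0453
rotvec deg [-0.01  0.53  0.31]  shift tool mm [35.3 14.6 -0.2]
tool force [-0.26 -0.26  0.77] mom [0.05 0.26 0.08]
scene [([260.6, 179.5], 0.73), ([140.3, 191.7], 0.19)]
side [([308.4, 192.6], 0.51)]
[ 0.54011338 -0.114068    0.15230284]
expected grip [ 0.54978599 -0.1104407   0.1594788 ]
```

View pics/fin.png

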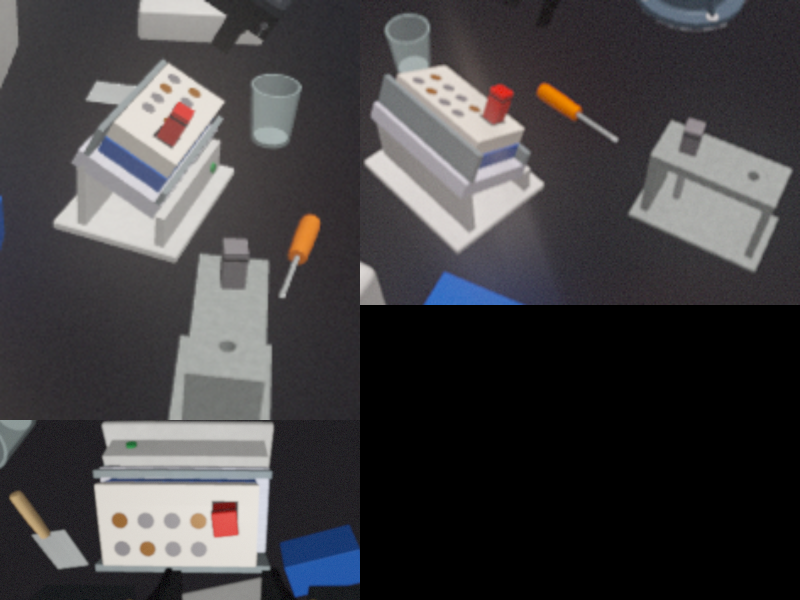

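The handle sits flush on the upper cassette, the grey rod and bystanders are undisturbed, and the gripper is clear.

```bash
python3 -c "
from rig import robot
print(robot.hand_in())"
```

```text
the job is handed in; nothing more can be done
None
```

The red rod is pushed down through both cassettes and into the deck, released, and the job is handed in at about 18 s of robot time.

- **How it went:** I felt the lower cassette at 26 mm depth and slid toward −y until the rod dropped into its hole. I then worked the cassettes into line with the deck hole and pushed until the shoulder hit a firm stop at 110.2 mm, which is fully home. The axial force I read stayed at or under 20 N and the sideways force at or under 14 N; these are readings at the end of each move.
- **Last checks:** The final pictures show the handle sitting square on the upper cassette. The grey rod is still in its stand, the bystanders visible in the crops look undisturbed, and the gripper is clear with about 0 N on the wrist. I did not re-measure the bystanders' positions.
- **One disagreement:** The camera-network estimate of the final handle position was about 12 mm off the position worked out from the arm. That estimate was low confidence (0.51 in the side view), and I trusted the contact depth and the picture instead.

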